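Free the pawl of a ratchet lens lift and lower the lens

ROBOT

A 6-joint arm with a two-finger parallel gripper is mounted at the origin on a cart in front of the work surface, level with it; the furniture and walls round the work are solid. World frame = base frame: x ahead of the robot, y to its left, z up, the work surface at z = 0. Lengths are in mm, angles in rad, forces in N, time in s.
With the tool pointing down it reaches from about 325 to 900 mm from the base axis. Payload 6.1 kg.
Tool frame: the origin (TCP) lies between the finger pads; the fingertips stand 19 mm ahead of it and the grasp point (between the pads) is the TCP (bot.tcp_to_tips is the distance from the TCP to the fingertips, in mm); z points along the fingers, y is the line along which they close (so a half turn about z gives the same grasp; the last joint's range is limited). The gripper opens to 85 mm and grips with 20 to 120 N. Pads are 22 mm wide; open, the fingers measure 114 mm over their backs; the gripper's body (76 mm by 85 mm) begins 54 mm behind the grasp point. The pads swing forward as they close: fully open they stand 13 mm farther back than shut.
Start: joints at [1.148, 0.22, 1.526, -0, 1.395, -0.126], TCP at [182.787, 597.666, 250.3] pointing down, gripper open.
Joint ranges: [-2.98, 2.98], [-0.91, 2.08], [0.09, 2.57], [-1.24, 4.39], [0.2, 2.65], [-2.68, 2.68]. Speed limits (rad/s): [2.57, 2.57, 3.01, 3.14, 3.14, 3.14].

INTERFACE

Orientations are given as a rotation vector (axis times angle).
In Python, from station import bot gives the robot as it stands.
- The arm moves only by the shell command python3 -m crank 'ROWS' [OPENING] [FORCE]. ROWS is JSON, a list that holds one entry, the list of rows, each a list of 6 numbers: the shift along the tool's x, y, z in m, then the turn, a rotation vector about the tool's x, y, z in degrees. In form: [[[dx, dy, dz, rx, ry, rz], ...]]. A call has 1 to 8 rows; each row is the pose to reach, as a shift and turn from the pose commanded when the call began, along the tool's axes at that moment; what a row does not reach only later rows make up. A row lasts 1/10 s, in which the tool goes at most 50 mm and 8.59 degrees, less where a joint would pass 70% of its speed; a pose out of reach is approached as far as the arm can. A call with a gripper value outside its range is refused whole. OPENING is the finger opening in m, from 0 to 0.0854, set as the call begins (- or left out, the last holds). The fingers move at their own pace and stop on an object; FORCE is the grip in N (left out, the last holds). Time passes only in rows, so rows that repeat a pose let the fingers close. It gives the time, the measured TCP pose, the force, the opening and the grip force at its end, in the units of the state.
- bot.sense(): the state, without advancing time (a new reading comes with each control period).
- bot.snapshot(name): name is "side" or "top"; returns the picture (384x512x3 uint8, red, green, blue); there is no depth.
- bot.camera_model(name): a dict with "camera_matrix" (3x3 intrinsics, pixels), "k1" (the pictures are not rectified: a ray, as slopes to the right and down, at radius r is drawn at 1 + k1 r^2 times it, then the intrinsics apply), "origin" and "orientation" of the camera in the world. Camera axes: x right, y up, looking along -z (the intrinsics and any distortion apply to the point x, -y, -z); pixel columns grow to the right and rows downward; lengths in mm; the calibration is good to about 2 mm. A picture is of the moment at which its call begins. camera_model takes no time and is no camera call.
- bot.job_done(): hands the job in; it is judged then, once.
Trained networks look in the newest picture that a camera, given by its name, has taken for a name from the list of things; names that differ only in an ending like _2 or _b are one class to them, and where a whole thing is asked for, a point or a joint stands for the part that bears it (a point fixed in the world has none). Each returns a list of dicts, best first, with "confidence" (0 to 1); they miss things now and then, are a little off and sometimes report something else, mostly with a low value. They report only what shows in the picture. A call takes as long as a camera call. They do not tell look-alikes from the thing itself.
- bot.find_in(target, camera): "position" ([column, row] in pixels, amid what is visible of it).
The state is a dict: "clock": time; "joint_positions": joint angles; "dq": joint speeds; "joint_torque": joint torques, N m; "tcp_pos": TCP position; "tcp_rot": TCP orientation; "ft_force": force on the tool from outside, world axes, zero at the start; "moment": the same for the moment, N m; "grip_width": finger opening in mm; "finger_force": force on a finger pad.
Only numpy, scipy, OpenCV 4.12 (cv2) and the standard library are available. Lean on these libraries where they do the work, as an engineer would, in place of code of your own. Each camera call takes 0.05 s, during which the arm holds its last target. There are 200 camera calls.

TASK

The lens on the small ratchet lift has to come down. Pick up the long screwdriver that lies on the clear right-hand part of the bench and use its blade, not the gripper, to flick the pawl's tail up from underneath so that it stands clear of the rack, and lay the screwdriver back down on the bench. Then push the carriage gently all the way down (its round press pad is there for this), with the lens still standing on the platform.

Things in the scene. Friction and masses are not known exactly. Their poses are not given: they have to be found in the camera images.
- driver: 185 mm screwdriver lying flat on the clear right-hand part of the bench (a slim 115 mm one lies near). Origin: mid-length, on its underside. -y points to the blade's tip: round shaft 5 mm thick, y +12 to -92 mm, its axis 11 mm above the underside. Handle 18 wide, 21 high, y +12 to +92 mm. 72 g, balances near y +35 mm.
- pawl: dark steel bell-crank pawl on the lift's carriage. Origin: its pivot (along x), 110 mm above the bench at the start. Flat tail, level at the start, points along -y away from the lens: 28 wide, y -15 to -60 mm, underside 2 mm below the pivot, 90 mm free below it. Lifting the tail (0.5 N) tilts the pawl; beyond 0.25 rad its nose is clear of the rack; stop at 1.2. A stiff hinge keeps it there.
- carriage: the lift's carriage. Origin: top centre of its black press pad, 34 mm across, the lift's highest point: 205 mm above the bench at the start, 155 fully down. z up. From it: column at x +50; pawl pivot x +50, y -20; 96 mm platform centred x +50, y +82, z -125 mm. Friction holds it at any height; it takes 3 to 6 N to push down, and cannot go down while the pawl is in the rack.
- lens: the camera lens, 69 mm across and 66 mm tall, standing loose on the platform. Origin: centre of its underside; z up.
Things that resemble listed ones, but are neither listed nor needed, are in the scene too. Leave any orange look-alike of the lens alone. There is more than one size of the part that bears pawl; the job needs the larger.

How it is judged (in metres and radians):
On the way, in this order (a step that is already met when the one before it is completed fails the run):
1. with the screwdriver off the bench, the pawl is swung up clear of the rack while the carriage is still up (angle between pawl's own z axis and vertical above 0.3 rad and height (world z) of driver above 0.03 m and height (world z) of carriage above 0.195 m), for 0.1 s.
2. the screwdriver is laid back on the bench while the carriage is still up (height (world z) of driver below 0.02 m and linear speed of driver below 0.03 m/s and height (world z) of carriage above 0.195 m), for 0.1 s.
3. the carriage is fully down (height (world z) of carriage below 0.162 m), for 0.1 s.
At the end, for the whole second after the job is handed in: The carriage is within 7 mm of its lower stop (pad under 162 mm above the bench), the pawl still tilted over 0.25 rad clear of the rack, the lens upright (within 0.2 rad) and at rest on the platform, and the screwdriver lying at rest on the bench (underside under 20 mm) (height (world z) of carriage below 0.162 m and angle between pawl's own z axis and vertical above 0.25 rad and angle between lens's own z axis and vertical below 0.2 rad and height (world z) of lens between 0.022 and 0.05 m and linear speed of each of lens, driver below 0.03 m/s and height (world z) of driver below 0.02 m); the robot touches nothing.
It fails at once if the gripper or arm pushes the pawl (more than 2 N) (contact force between any of the fingers, the arm and pawl above 2 N).
It fails at once if the carriage is driven down roughly (faster than 0.3 m/s) (linear speed of carriage above 0.3 m/s).
It fails at once if the lens tips over (more than 0.5 rad) (angle between lens's own z axis and vertical above 0.5 rad).
It also fails if it takes over 56 s, if anything falls off the work surface, if the arm or the gripper's body presses on something with over 40 N, if the wrist force passes 120 N, or if a joint passes its speed limit or range.

## Working session

There is one attempt and no reset: what is moved stays moved. The work goes in short steps, Python scripts to look and compute and a shell command to move; the robot and the scene stay as the last step left them, time stands still between calls to the robot, and variables do not carry over. Pictures are saved under pics/ and viewed, at most 10 in all, crops included, and the job is handed in when it is done.

```bash
ls; mkdir -p pics
cat > h.py <<'E'
import numpy as np, cv2
from scipy.spatial.transform import Rotation as R
from station import bot
def cam(n):
    m=bot.camera_model(n); return m
def rot(m):
    o=np.array(m["orientation"],float)
    return R.from_rotvec(o).as_matrix() if o.shape==(3,) else o
def ray(n,px):
    m=cam(n);K=np.array(m["camera_matrix"]);d=np.array([m["k1"],0,0,0,0.])
    u=cv2.undistortPoints(np.array([[px]],float),K,d)[0,0]
    v=rot(m)@np.array([u[0],-u[1],-1]); return np.array(m["origin"],float),v/np.linalg.norm(v)
def atz(n,px,z):
    o,v=ray(n,px); return o+v*(z-o[2])/v[2]
def tri(p1,p2,n1="side",n2="top"):
    o1,v1=ray(n1,p1);o2,v2=ray(n2,p2)
    s=np.linalg.lstsq(np.c_[v1,-v2],o2-o1,rcond=None)[0]
    a,b=o1+s[0]*v1,o2+s[1]*v2; return (a+b)/2,np.linalg.norm(a-b)
def proj(n,p):
    m=cam(n);c=rot(m).T@(np.array(p,float)-np.array(m["origin"]))
    s=np.array([c[0]/-c[2],-c[1]/-c[2]]);s=s*(1+m["k1"]*s@s)
    K=np.array(m["camera_matrix"]);return K[:2,:2]@s+K[:2,2]
E
python3 - <<'E'
from h import *
for n in("side","top"):
    im=bot.snapshot(n);cv2.imwrite(f"pics/{n}0.png",im[:,:,::-1]); m=cam(n);print(n,m)
    for t in("driver","pawl","carriage","lens"):
        print(t,[(np.round(d["position"]),round(d["confidence"],2)) for d in bot.find_in(t,n)])
print(bot.sense())
a=cv2.imread("pics/side0.png");b=cv2.imread("pics/top0.png")
E
```

```text
pics
side {'camera_matrix': array([[457.79835609,   0.        , 257.03936961],
       [  0.        , 457.79835609, 189.11787299],
       [  0.        ,   0.        ,   1.        ]]), 'k1': 0.0010789372360337389, 'origin': array([-410.37799727, -165.0361379 , 1098.65201236]), 'orientation': array([ 0.57594499, -0.58645648, -1.48658594])}
driver [(array([313., 221.]), 0.7)]
pawl [(array([238., 185.]), 0.67)]
carriage [(array([366., 191.]), 0.83), (array([193., 194.]), 0.69), (array([213., 195.]), 0.62)]
lens [(array([167., 249.]), 0.98), (array([195., 195.]), 0.89), (array([145., 225.]), 0.88)]
top {'camera_matrix': array([[401.29427574,   0.        , 259.14763975],
       [  0.        , 401.29427574, 188.93187341],
       [  0.        ,   0.        ,   1.        ]]), 'k1': -0.009475391459123789, 'origin': array([ 390.4177267 , -191.54761228, 1404.29070803]), 'orientation': array([ 0.05838295, -0.04522221, -1.59408371])}
driver [(array([310., 192.]), 0.61)]
pawl [(array([240., 178.]), 0.53)]
carriage [(array([355., 168.]), 0.73), (array([215., 188.]), 0.6)]
lens [(array([160., 205.]), 0.93), (array([182., 232.]), 0.81), (array([196., 196.]), 0.58)]
{'clock': 0.5, 'joint_positions': array([ 1.14788649e+00,  2.20432072e-01,  1.52652494e+00, -1.23385708e-05,
        1.39469202e+00, -1.26107346e-01]), 'dq': array([ 0.00060934, -0.00116906, -0.00154834,  0.0004686 , -0.00033135,
       -0.00143079]), 'joint_torque': array([-9.33722840e-04, -4.96329618e+01, -3.89310265e+01, -4.23656475e-04,
        2.49060111e-03, -8.12166803e-06]), 'tcp_pos': array([182.79403049, 597.65211116, 250.26653565]), 'tcp_rot': array([-4.64503016e-01, -3.10705951e+00,  9.04226268e-05]), 'ft_force': array([ 0.32498175, -0.14127639,  0.30882686]), 'moment': array([-0.02897521, -0.05570012,  0.02278246]), 'finger_force': 0.0, 'grip_width': 85.6080220895746}
```

Run:
```python
import cv2
a=cv2.imread("pics/side0.png")[130:300,100:420];b=cv2.imread("pics/top0.png")[110:270,120:420]
cv2.imwrite("pics/s1.png",cv2.resize(a,None,fx=2.5,fy=2.5,interpolation=2));cv2.imwrite("pics/t1.png",cv2.resize(b,None,fx=2.6,fy=2.6,interpolation=2))
```

```text
(no output)
```

View pics/s1.png

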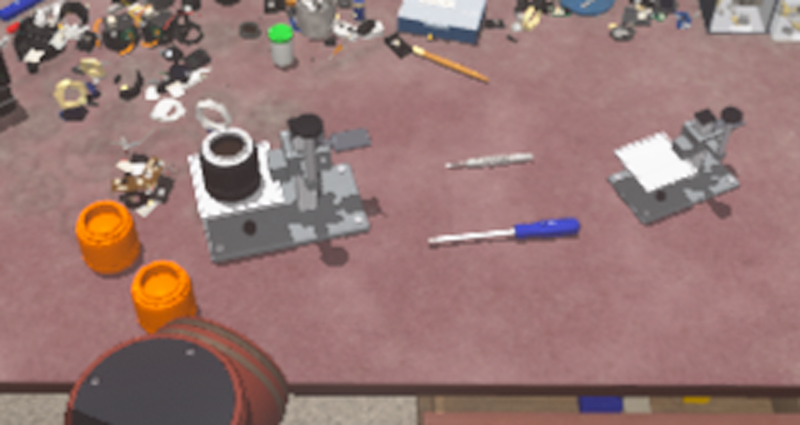

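View pics/t1.png

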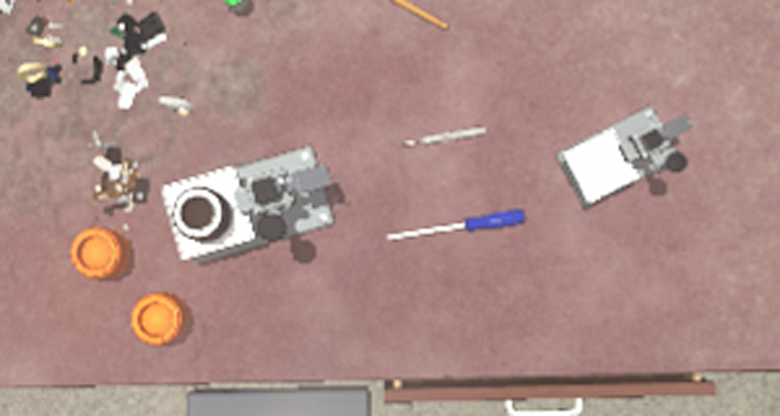

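The pictures show the large lift on the left, with its pad at side px (223,180) / top (224,196) and its tail at side (240,185) / top (240,178). The blue screwdriver has its tip at top (269,201) and its handle end at (321,193). The slim driver and the small lift are decoys.

Run:
```python
from h import *
np.set_printoptions(precision=1,suppress=True)
for n,t,h in(("side",(271.6,226.4),(331.6,220.)),("top",(268.8,201.5),(321.5,192.7))):
    a=atz(n,t,11);b=atz(n,h,11);print(n,"tip",a,"end",b,np.linalg.norm(a-b),np.degrees(np.arctan2(*(b-a)[1::-1])))
print("pad",tri((222.8,180),(223.8,196.5)),atz("side",(222.8,180),205),atz("top",(223.8,196.5),205))
print("tail",tri((240,185.2),(240.4,178.5)),atz("side",(240,185.2),110),atz("top",(240.4,178.5),110))
print("lens",atz("top",(196.9,191.9),146))
# lift yaw by dirs
pad=atz("top",(223.8,196.5),205);tail=atz("top",(240.4,178.5),110)
# pad->tail local (50,-57.5), pad->lens (50,82)
for q,l in((tail,(50,-57.5)),(atz("top",(196.9,191.9),146),(50,82))):
    d=(q-pad)[:2];print(np.linalg.norm(d),np.hypot(*l),np.degrees(np.arctan2(d[1],d[0])-np.arctan2(l[1],l[0])))
# base edges in top pic: corner
```

```text
side tip [ 438.3 -215.6   11. ] end [ 464.4 -398.8   11. ] 185.0564416781266 -81.88195236938324
top tip [ 437.8 -213.5   11. ] end [ 463.9 -397.2   11. ] 185.5917971874328 -81.89427444926581
pad (array([449.6, -76.4, 199.4]), np.float64(1.7244449180076808)) [444.2 -77.9 205. ] [449.4 -76.1 205. ]
tail (array([ 510.7, -121.4,  113.7]), np.float64(1.3381967103288832)) [ 514.3 -120.5  110. ] [ 511.1 -121.8  110. ]
lens [468.8  14.  146. ]
76.80966708332127 76.19875327064085 12.472889871781405
92.18338664147035 96.04165762834376 19.213586327858607
```

```bash
cat >> h.py <<'E'
def go(p,yaw=None,frm=None,fyaw=None):
    """tool-frame shift (m) and turn (deg) to reach p with tool down, tool y at yaw deg"""
    s=bot.sense();r0=R.from_rotvec(s["tcp_rot"]);p0=np.array(s["tcp_pos"]) if frm is None else np.array(frm)
    y0=r0.as_matrix()[:,1];now=np.degrees(np.arctan2(y0[1],y0[0]))
    yaw=now if yaw is None else yaw; c,s_=np.cos(np.radians(yaw)),np.sin(np.radians(yaw))
    t=R.from_matrix(np.c_[[-(-s_),-c,0],[c,s_,0],[0,0,-1]]); 
    assert abs(np.linalg.det(t.as_matrix())-1)<1e-6
    d=r0.inv().apply(np.array(p,float)-p0)/1000;r=(r0.inv()*t).as_rotvec(degrees=True)
    print("yaw now",round(now,1),"shift",np.round(d,4),"turn",np.round(r,2));return d,r
E
python3 - <<'E'
from h import *
go((430,100,280),45)
go((457,-345,150),8.1)
E
```

```text
Traceback (most recent call last):
  File "h.py", line 28, in go
    t=R.from_matrix(np.c_[[-(-s_),-c,0],[c,s_,0],[0,0,-1]]);
  File "scipy/spatial/transform/_rotation.pyx", line 1143, in scipy.spatial.transform._rotation.Rotation.from_matrix
ValueError: Non-positive determinant (left-handed or null coordinate frame) in rotation matrix 0: [[ 0.70710678  0.70710678  0.        ]
 [-0.70710678  0.70710678  0.        ]
 [ 0.          0.         -1.        ]].
```

```bash
sed -i 's/\[-(-s_),-c,0\]/[-s_,c,0]/' h.py
python3 - <<'E'
from h import *
go((430,100,280),45)
go((457,-345,150),8.1)
E
```

```text
yaw now 73.0 shift [-0.3819 -0.4036 -0.0297] turn [-0.    0.   27.99]
yaw now 73.0 shift [-0.5379 -0.8212  0.1003] turn [-0.    0.   64.89]
```

```bash
python3 -m crank '[[[-0.38,-0.40,-0.03,0,0,28],[-0.38,-0.40,-0.03,0,0,28],[-0.38,-0.40,-0.03,0,0,28],[-0.38,-0.40,-0.03,0,0,28],[-0.38,-0.40,-0.03,0,0,28],[-0.38,-0.40,-0.03,0,0,28],[-0.38,-0.40,-0.03,0,0,28],[-0.38,-0.40,-0.03,0,0,28]]]' 0.06 60
python3 -c "
from h import *
go((430,100,280),45);go((457,-345,200),8.1);go((457,-345,280),8.1)"
```

```text
clock: 1.3
tcp_pos: [361.7, 238.6, 272.5]
tcp_rot: [1.201, 2.902, 0.002]
ft_force: [0.9, 1.6, 0.8]
grip_width: 60.3
finger_force: 0.0
yaw now 45.0 shift [-0.1463 -0.0497 -0.0074] turn [0.07 0.03 0.02]
yaw now 45.0 shift [-0.4799 -0.3455  0.0724] turn [8.000e-02 1.000e-02 3.692e+01]
yaw now 45.0 shift [-0.4799 -0.3454 -0.0076] turn [8.000e-02 1.000e-02 3.692e+01]
```

```bash
python3 -m crank '[[[-0.48,-0.345,-0.01,0,0,37],[-0.48,-0.345,-0.01,0,0,37],[-0.48,-0.345,-0.01,0,0,37],[-0.48,-0.345,-0.01,0,0,37],[-0.48,-0.345,-0.01,0,0,37],[-0.48,-0.345,-0.01,0,0,37],[-0.48,-0.345,-0.01,0,0,37],[-0.48,-0.345,-0.01,0,0,37]]]' 0.06 60
python3 -c "
from h import *
go((457,-345,80),8.1)"
```

```text
clock: 2.1
tcp_pos: [425.6, -156.7, 279.3]
tcp_rot: [2.061, 2.369, 0.001]
ft_force: [1.5, -0.5, 0.5]
grip_width: 60.5
finger_force: 0.0
yaw now 8.0 shift [-0.1907  0.0047  0.1994] turn [ 0.07  0.04 -0.13]
```

```bash
python3 -m crank '[[[-0.05,0.002,0,0,0,0],[-0.19,0.005,0.2,0,0,0],[-0.19,0.005,0.2,0,0,0],[-0.19,0.005,0.2,0,0,0],[-0.19,0.005,0.2,0,0,0],[-0.19,0.005,0.2,0,0,0],[-0.19,0.005,0.2,0,0,0],[-0.19,0.005,0.2,0,0,0]]]' 0.05 60
python3 - <<'E'
from h import *
for n in("side","top"):
    im=bot.snapshot(n)[...,::-1].copy();
    cv2.imwrite(f"pics/{n}2.png",im)
a=cv2.resize(cv2.imread("pics/side2.png")[170:270,230:360],None,fx=3,fy=3,interpolation=2)
b=cv2.resize(cv2.imread("pics/top2.png")[150:250,230:360],None,fx=3,fy=3,interpolation=2)
cv2.imwrite("pics/c2.png",np.hstack([a,b]))
go((457,-345,22),8.1)
E
```

```text
clock: 2.9
tcp_pos: [456.3, -341.5, 77.5]
tcp_rot: [-2.06, -2.367, -0.001]
ft_force: [0.5, -0.4, 0.7]
grip_width: 49.9
finger_force: 0.0
yaw now 8.0 shift [-0.0026 -0.0016  0.0588] turn [ 0.11  0.12 -0.09]
```

View pics/c2.png

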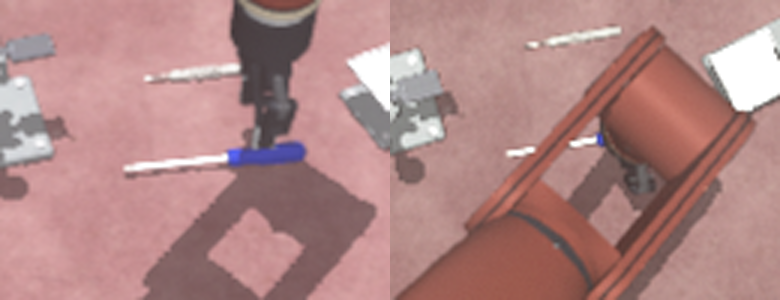

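The fingers straddle the blue handle at side-crop px (265,150), so I descend and grip.

```bash
python3 -m crank '[[[-0.003,-0.001,0.045,0,0,0],[-0.003,-0.001,0.0555,0,0,0],[-0.003,-0.001,0.0555,0,0,0]]]' 0.05 60
python3 -m crank '[[[0,0,0,0,0,0],[0,0,0,0,0,0],[0,0,0,0,0,0],[0,0,0,0,0,0],[0,0,0,0,0,0],[0,0,0,0,0,0]]]' 0 60
```

```text
clock: 3.3
tcp_pos: [456.1, -343.6, 23.3]
tcp_rot: [-2.059, -2.37, -0.0]
ft_force: [0.1, 0.3, 0.8]
grip_width: 49.7
finger_force: 0.0
clock: 3.9
tcp_pos: [458.1, -346.1, 25.9]
tcp_rot: [2.058, 2.368, 0.0]
ft_force: [-0.7, 2.1, 8.1]
grip_width: 16.5
finger_force: 61.4
```

```bash
python3 -m crank '[[[0,0,-0.03,0,0,0],[0,0,-0.075,0,0,0],[0,0,-0.08,0,0,0],[0,0,-0.08,0,0,0]]]'
python3 - <<'E'
from h import *
for n in("side","top"):
    im=bot.snapshot(n)[...,::-1].copy();
    cv2.imwrite(f"pics/{n}3.png",im)
a=cv2.resize(cv2.imread("pics/side3.png")[130:260,190:320],None,fx=3,fy=3,interpolation=2)
b=cv2.resize(cv2.imread("pics/top3.png")[120:250,190:320],None,fx=3,fy=3,interpolation=2)
cv2.imwrite("pics/c3.png",np.hstack([a,b]))
print(bot.sense()["tcp_pos"])
E
```

```text
clock: 4.3
tcp_pos: [458.0, -346.3, 106.2]
tcp_rot: [2.057, 2.367, -0.001]
ft_force: [0.8, 0.6, -1.2]
grip_width: 16.5
finger_force: 60.3
[ 456.08811379 -344.51599129  102.7177748 ]
```

View pics/c3.png

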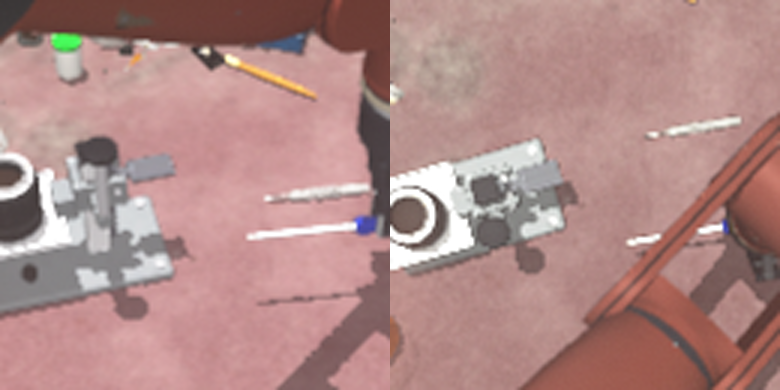

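The driver is held level. Its tip shows at side px (272.7,209) / top (269,200.7), and the tail end at side crop (174,163) / top crop (562,172).

Run:
```python
from h import *
np.set_printoptions(precision=1,suppress=True)
t,e=tri((272.7,209),(269,200.7));print("tip",t,e)
h,e=tri((308.3,205.7),(302,196));print("shaft root",h,e)
print("tail",tri((240.7,185.7),(240.3,179)))
# tail end centre: crop side (174,163), top (562-390,172)
print("tailend",tri((190+174/3,130+163/3),(190+172/3,120+172/3)))
s=bot.sense();tcp=np.array(s["tcp_pos"]);print(tcp)
# tip by kinematics
print("tip kin",tcp+np.array([-.141*132,.99*132,-13]))
for tip in((522,-170),(511,-121.4)):
    for z in (95,135): print(tip,z); go(tcp+np.array([tip[0],tip[1],z])-np.array([t[0],t[1],tcp[2]-13]))
```

```text
tip [ 437.5 -214.5   93.1] 3.2602194157432645
shaft root [ 450.4 -320.2   93.6] 1.7070794271155718
tail (array([ 509.1, -122.2,  113.4]), np.float64(1.132866864901415))
tailend (array([ 513.9, -144.4,  114.4]), np.float64(0.324291280622413))
[ 456.1 -344.5  102.7]
tip kin [ 437.5 -213.8   89.7]
(522, -170) 95
yaw now 8.0 shift [ 0.   0.1 -0. ] turn [-0. -0. -0.]
(522, -170) 135
yaw now 8.0 shift [ 0.   0.1 -0. ] turn [-0. -0. -0.]
(511, -121.4) 95
yaw now 8.0 shift [ 0.1  0.1 -0. ] turn [-0. -0. -0.]
(511, -121.4) 135
yaw now 8.0 shift [ 0.1  0.1 -0. ] turn [-0. -0. -0.]
```

```bash
python3 -m crank '[[[0.032,0.09,0,0,0,0],[0.032,0.09,0,0,0,0],[0.032,0.09,0,0,0,0],[0.08,0.086,0,0,0,0],[0.08,0.086,0,0,0,0],[0.08,0.086,0,0,0,0]]]'
python3 - <<'E'
from h import *
for n in("side","top"):
    im=bot.snapshot(n)[...,::-1].copy();
    cv2.imwrite(f"pics/{n}4.png",im)
a=cv2.resize(cv2.imread("pics/side4.png")[140:240,190:300],None,fx=3.6,fy=3.6,interpolation=2)
b=cv2.resize(cv2.imread("pics/top4.png")[130:230,190:300],None,fx=3.6,fy=3.6,interpolation=2)
cv2.imwrite("pics/c4.png",np.hstack([a,b]))
print(bot.sense()["tcp_pos"],bot.sense()["ft_force"])
E
```

```text
clock: 5.0
tcp_pos: [529.1, -252.3, 101.2]
tcp_rot: [-2.057, -2.37, 0.001]
ft_force: [1.0, -0.2, -1.3]
grip_width: 16.7
finger_force: 60.3
[ 530.21644299 -254.21222855  102.60522586] [ 0.1176748  -0.71818434 -0.43183541]
```

View pics/c4.png

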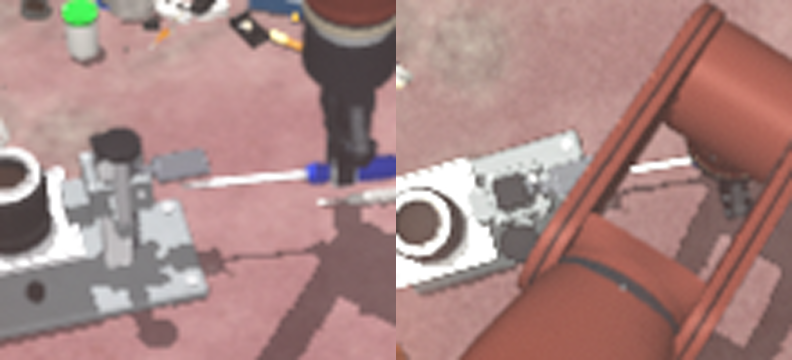

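Run:
```python
from h import *
f=lambda p:np.round((proj("side",p)-[190,140])*3.6)
for p in((511,-122,91),(512,-124,91),(500,-122,91),(511,-121,108),(515.7,-142.8,110)):print(p,f(p))
```

```text
(511, -122, 91) [182. 181.]
(512, -124, 91) [185. 180.]
(500, -122, 91) [182. 191.]
(511, -121, 108) [181. 167.]
(515.7, -142.8, 110) [207. 162.]
```

The tip appears at side crop (185,183), as projected for a point under the tail's centre line, so I lift.

```bash
python3 -m crank '[[[0,0,-0.008,0,0,0],[0,0,-0.016,0,0,0],[0,0,-0.024,0,0,0],[0,0,-0.032,0,0,0],[0,0,-0.04,0,0,0],[0,0,-0.046,0,0,0],[0,0,-0.05,0,0,0],[0,0,-0.05,0,0,0]]]'
python3 - <<'E'
from h import *
for n in("side","top"):
    im=bot.snapshot(n)[...,::-1].copy();
    cv2.imwrite(f"pics/{n}5.png",im)
a=cv2.resize(cv2.imread("pics/side5.png")[140:240,190:300],None,fx=3.6,fy=3.6,interpolation=2)
b=cv2.resize(cv2.imread("pics/top5.png")[130:230,190:300],None,fx=3.6,fy=3.6,interpolation=2)
cv2.imwrite("pics/c5.png",np.hstack([a,b]))
print(bot.sense()["tcp_pos"],bot.sense()["ft_force"])
E
```

```text
clock: 5.9
tcp_pos: [531.0, -254.0, 154.2]
tcp_rot: [2.06, 2.37, 0.0]
ft_force: [0.7, 0.5, -0.4]
grip_width: 16.6
finger_force: 60.3
[ 530.52299759 -253.70407419  153.24797085] [ 0.67913184 -0.20658445 -1.53560702]
```

View pics/c5.png

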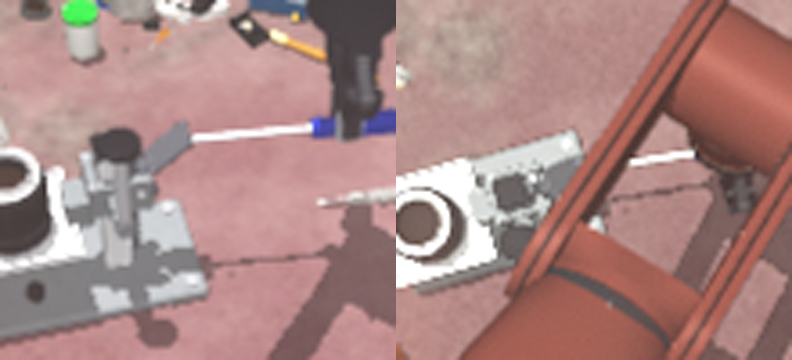

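The tail stands at about 0.65 rad, reaching up to side crop (188,125). Now I back out and lay the driver down.

```bash
python3 -m crank '[[[0,0,0.004,0,0,0],[-0.03,0,0.006,0,0,0],[-0.07,0,0.006,0,0,0],[-0.1,-0.02,0.01,0,0,0],[-0.1,-0.04,0.06,0,0,0],[-0.1,-0.06,0.09,0,0,0],[-0.1,-0.06,0.11,0,0,0],[-0.1,-0.06,0.11,0,0,0]]]'
python3 - <<'E'
from h import *
s=bot.sense();print(s["tcp_pos"],s["ft_force"]); bot.snapshot("side"); print(bot.find_in("pawl","side")[:2])
E
```

```text
clock: 6.8
tcp_pos: [481.8, -358.8, 38.5]
tcp_rot: [-2.057, -2.363, -0.001]
ft_force: [0.8, 0.3, -1.8]
grip_width: 16.9
finger_force: 60.3
[ 481.75357525 -358.82359512   38.53298276] [ 0.8002656   0.32866489 -1.75553082]
[{'position': [236.9, 179.2], 'confidence': 0.45}]
```

```bash
python3 -m crank '[[[0,0,0,0,0,0],[0,0,0.006,0,0,0],[0,0,0.012,0,0,0],[0,0,0.016,0,0,0],[0,0,0.018,0,0,0],[0,0,0.018,0,0,0],[0,0,0.018,0,0,0]]]'; python3 -c "
from h import *
s=bot.sense();print(s['tcp_pos'],s['ft_force'])"
```

```text
clock: 7.6
tcp_pos: [485.1, -360.9, 26.0]
tcp_rot: [-2.061, -2.371, -0.0]
ft_force: [-2.0, 3.3, 7.2]
grip_width: 16.7
finger_force: 61.2
[ 485.09033222 -360.90720407   25.95680344] [-2.00482833  3.28562535  7.19281014]
```

Height and contact force match those at the grasp, so the driver is on the bench. I release it and lift away.

```bash
python3 -m crank '[[[0,0,0,0,0,0],[0,0,0,0,0,0],[0,0,0,0,0,0],[0,0,-0.01,0,0,0],[0,0,-0.04,0,0,0],[0,0,-0.09,0,0,0],[0,0,-0.14,0,0,0],[0,0,-0.19,0,0,0]]]' 0.05; python3 -m crank '[[[0,0,-0.04,0,0,0],[0,0,-0.04,0,0,0]]]' 0 40
python3 - <<'E'
from h import *
for n in("side","top"):
    im=bot.snapshot(n)[...,::-1].copy();
    cv2.imwrite(f"pics/{n}6.png",im)
a=cv2.resize(cv2.imread("pics/side6.png")[130:250,190:350],None,fx=2.5,fy=2.5,interpolation=2)
b=cv2.resize(cv2.imread("pics/top6.png")[120:240,190:350],None,fx=2.5,fy=2.5,interpolation=2)
cv2.imwrite("pics/c6.png",np.hstack([a,b]))
E
```

```text
clock: 8.4
tcp_pos: [484.8, -361.0, 217.8]
tcp_rot: [2.061, 2.371, -0.0]
ft_force: [1.3, -1.5, 0.6]
grip_width: 49.8
finger_force: 0.0
clock: 8.6
tcp_pos: [487.8, -363.7, 264.7]
tcp_rot: [2.052, 2.36, -0.001]
ft_force: [-0.1, -0.5, 0.8]
grip_width: 21.8
finger_force: 0.0
```

View pics/c6.png

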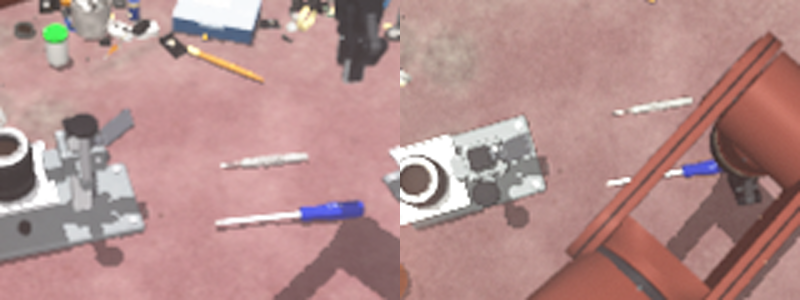

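The driver lies on the bench and the pawl stays up (tail end at side crop (130,115)). The pad is unmoved at side px (223,180) / top (224,197).

```bash
python3 -c "
from h import *
go((449,-76.5,265));go((449,-76.5,230))"
```

```text
yaw now 8.0 shift [ 0.2875  0.0034 -0.0084] turn [ 0.13  0.17 -0.  ]
yaw now 8.0 shift [0.2876 0.0034 0.0266] turn [ 0.13  0.17 -0.  ]
```

```bash
python3 -m crank '[[[0.288,0.002,-0.008,0,0,0],[0.288,0.002,-0.008,0,0,0],[0.288,0.002,-0.008,0,0,0],[0.288,0.002,-0.008,0,0,0],[0.288,0.002,-0.008,0,0,0],[0.288,0.002,-0.008,0,0,0],[0.288,0.002,-0.008,0,0,0],[0.288,0.002,-0.008,0,0,0]]]' 0 40;  python3 - <<'E'
from h import *
s=bot.sense();print(s["tcp_pos"],s["ft_force"]);go((449,-76.5,232))
E
```

```text
clock: 9.5
tcp_pos: [446.2, -74.9, 261.9]
tcp_rot: [-2.057, -2.372, 0.002]
ft_force: [0.2, -0.3, 0.7]
grip_width: -0.4
finger_force: 0.0
[446.2333118  -74.90004079 261.85347343] [ 0.19895428 -0.25136487  0.74063913]
yaw now 8.1 shift [-0.002   0.0026  0.0298] turn [-0.13 -0.04 -0.  ]
```

```bash
python3 -m crank '[[[-0.001,0.002,0.02,0,0,0],[-0.002,0.002,0.028,0,0,0],[-0.002,0.002,0.032,0,0,0],[-0.002,0.002,0.036,0,0,0],[-0.002,0.002,0.040,0,0,0],[-0.002,0.002,0.044,0,0,0],[-0.002,0.002,0.048,0,0,0],[-0.002,0.002,0.052,0,0,0]]]'
```

```text
clock: 10.3
tcp_pos: [449.5, -77.7, 211.5]
tcp_rot: [2.06, 2.37, -0.0]
ft_force: [-1.5, -1.2, 3.0]
grip_width: 0.2
finger_force: 1.4
```

```bash
python3 -m crank '[[[0,0,0.005,0,0,0],[0,0,0.010,0,0,0],[0,0,0.015,0,0,0],[0,0,0.020,0,0,0],[0,0,0.025,0,0,0],[0,0,0.029,0,0,0],[0,0,0.032,0,0,0],[0,0,0.034,0,0,0]]]'; python3 -m crank '[[[0,0,0.002,0,0,0],[0,0,0.004,0,0,0],[0,0,0.005,0,0,0],[0,0,0.005,0,0,0]]]'
```

```text
clock: 11.1
tcp_pos: [449.3, -77.2, 177.0]
tcp_rot: [-2.061, -2.371, -0.001]
ft_force: [0.8, -0.4, 3.1]
grip_width: -0.2
finger_force: 1.4
clock: 11.5
tcp_pos: [449.4, -77.2, 173.9]
tcp_rot: [-2.061, -2.371, -0.0]
ft_force: [-5.1, 0.8, 15.2]
grip_width: 0.1
finger_force: 7.4
```

The force rose to 15 N at 154.9 mm, which is the lower stop. I back off and check.

```bash
python3 -m crank '[[[0,0,-0.004,0,0,0],[0,0,-0.02,0,0,0],[0,0,-0.06,0,0,0],[0,0,-0.11,0,0,0],[0,0,-0.16,0,0,0],[-0.04,0,-0.18,0,0,0],[-0.09,0,-0.18,0,0,0],[-0.14,0,-0.18,0,0,0]]]'
python3 - <<'E'
from h import *
for n in("side","top"):
    im=bot.snapshot(n)[...,::-1].copy();
    cv2.imwrite(f"pics/{n}7.png",im)
a=cv2.resize(cv2.imread("pics/side7.png")[130:270,150:350],None,fx=2,fy=2,interpolation=2)
b=cv2.resize(cv2.imread("pics/top7.png")[120:260,150:350],None,fx=2,fy=2,interpolation=2)
cv2.imwrite("pics/c7.png",np.hstack([a,b]))
E
```

```text
clock: 12.3
tcp_pos: [469.0, -217.0, 353.1]
tcp_rot: [2.058, 2.372, 0.001]
ft_force: [1.6, 1.0, -1.0]
grip_width: -0.1
finger_force: 0.0
```

View pics/c7.png

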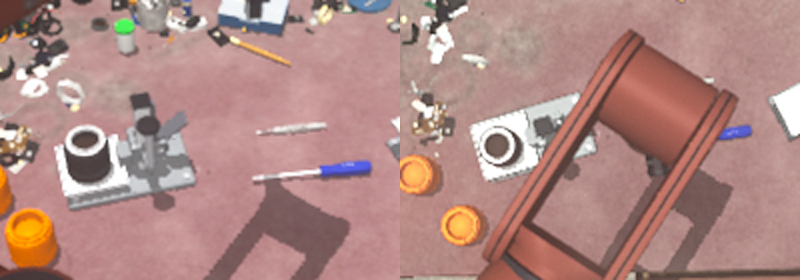

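The carriage is down with its pad at side crop (148,125). The lens stands upright on the platform at (88,150), the tail is still up at (175,123), and the driver lies on the bench.

```bash
python3 -m crank '[[[0,0,0,0,0,0],[0,0,0,0,0,0],[0,0,0,0,0,0]]]' >/dev/null; python3 -c "
from station import bot
print(bot.job_done())"
```

```text
the job is handed in; nothing more can be done
None
```

I handed the job in at about 12.7 s of the 56 s limit, with no verdict returned: the last picture shows the pawl up, the screwdriver back on the bench and the lens upright on the platform, and the pad met its lower stop at about 155 mm.

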